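# Fit a photometer lamp cartridge

### The job

Change the lamp of the low light-grey photometer: first use the stylus to press the recessed service button all the way down, and put the stylus back upright in its stand and let go of it. Then set the bar-handled lamp cartridge in the round lamp socket with its two lugs in the two notches, push it in against the spring, twist it a quarter turn clockwise (seen from above) up to the stop, and finish still gripping it and holding it pushed fully home, its flange flush on the collar. Leave the other things on the bench where they are.

Things in the scene. Friction and masses are not known exactly. Their poses are not given: they have to be found in the camera images.
- button_top (a point): centre of the top of the service button, a grey pin (black square bezel) of 9 mm diameter at the bottom of a round 11 mm hole in the photometer's top face, 8 mm below that face (the face lies 70 mm above the bench). Press straight down with the stylus tip; fingers do not fit
- service_button (a joint): how far the service button is pressed down: 0 out, 0.004 m fully down; it is sprung, about 1.2 N to start and 4 N fully down, and comes up again when let go
- photometer: low light-grey instrument fixed to the bench, 190 (x) x 200 (y) x 70 mm, with an 85 mm high display strip along its +x side (x from 95 to 150 mm from the origin). Origin at the centre of the underside of the 190 x 200 part. Button hole at x -45, y -55 mm and lamp socket at x 0, y +45 mm in its frame. It stands at a different place and yaw each time
- stylus_grip (a point): service stylus standing upright in its stand: black round handle of 14 mm diameter; this point is on the axis, 30 mm below the top of the handle and 85 mm above the tip. z points up from tip to handle
- stylus_tip (a point): end of the stylus tip, z up along the stylus. From the tip up: steel tip of 5 mm diameter for 15 mm, shank of 12 mm diameter up to 45 mm, black collar of 26 mm diameter from 45 to 50 mm, handle of 14 mm diameter from 50 to 115 mm. 45 g
- stand: grey stylus stand fixed to the bench, 70 x 70 x 55 mm, origin at the centre of its underside, with one 16 mm hole in the middle of its top, 50 mm deep. The stylus hangs in it by its collar, collar on the top face, tip 10 mm above the bench. The stand and the tray may swap sides
- tray: shallow grey open tray fixed to the bench, 110 x 110 x 18 mm, origin at the centre of its underside, floor 5 mm thick; the lamp cartridge stands in it
- lamp_grip (a point): lamp cartridge, about 110 g, standing upright in the tray: centre of its black grip bar (44 mm along the point's x, 14 mm thick along y, 40 mm high), on the cartridge's axis, 56 mm above its underside. z up. Flange under the bar: black, 58 mm across, 30 to 36 mm above the underside; bar from 36 to 76 mm
- lamp_foot (a point): centre of the cartridge's underside, axes as lamp_grip. Aluminium barrel of 34 mm diameter with a chamfered foot, up to the flange at 30 mm. Two steel lugs at +x and -x (in line with the bar), 7 mm wide, 13 to 19 mm above the underside, reaching 24 mm from the axis. The cartridge is the same after half a turn
- lamp_socket: lamp socket on the photometer, origin on its axis at the top of its dark steel collar, 76 mm above the bench, z up. Collar 68 mm across, 6 mm thick, bore 38 mm, two notches at +x and -x, about 11 mm wide, reaching 27.5 mm from the axis. Enter with the cartridge's x along the socket's x, either way round; fully home the flange lies on the collar, bar centre 26 mm above the origin
- socket_chamber (a point): point on the socket's axis 25 mm below the collar top, in the chamber under the collar: with the underside deeper than this the lugs are below the collar and the cartridge can be turned clockwise (from above) until inner stops end the turn at about 81 degrees; the other way is blocked. If the push ends, the spring lifts the turned cartridge 5 mm until the lugs catch under the collar
- plunger (a joint): sprung plunger in the socket, 30 mm in diameter, its top 18 mm below the collar top: 0 free, 0.012 m with the cartridge fully home; pushes back with 3 N at first and 9 N when home
Not all that is in view belongs to the job. What is shaped like the part that bears stylus_grip but red is not meant.

How it is judged:
By the outcome, as a careful person would: the job done as asked, in the order asked, and still so for the second after the job is handed in, while the arm keeps its last pose, push and grip.
It also fails if it takes over 70 s, if anything falls off the work surface, if the arm or the gripper's body presses on something with over 40 N, if the wrist force passes 120 N, or if a joint passes its speed limit or range.

### The arm

A 7-joint arm with a two-finger parallel gripper is mounted at the origin on the work surface. World frame = base frame: x ahead of the robot, y to its left, z up, the work surface at z = 0. Lengths are in m, angles in rad, forces in N, time in s.
With the tool pointing down it reaches from about 0.4 to 0.9 m from the base axis. Payload 5.5 kg.
Tool frame: the origin (TCP) lies at the very end of the fingers, on their centre line; the grasp point (between the pads) lies 19 mm behind it; z points along the fingers, y is the line along which they close (so a half turn about z gives the same grasp; the last joint's range is limited). The gripper opens to 92 mm and grips with 3 to 60 N. Pads are 19 mm wide; open, the fingers measure 130 mm over their backs; the gripper's body (75 mm by 190 mm) begins 47 mm behind the grasp point.
Start: joints at [-0.848, 0.501, -0.427, 1.55, 0.221, 1.138, -0.21], TCP at [0.288, 0.583, 0.227] pointing down, gripper open.
Joint ranges: [-2.88, 2.88], [-0.31, 2.03], [-1.54, 1.56], [0.2, 2.42], [-1.41, 4.55], [0.19, 2.02], [-2.57, 2.57]. Speed limits (rad/s): [2.57, 2.57, 3.14, 3.14, 3.14, 3.14, 3.14].

### API

Orientations are given as a unit quaternion [x, y, z, w].
In Python, from station import ctrl gives the robot as it stands.
- The arm moves only by the shell command python3 -m crank 'ROWS' [FORCE]. ROWS is JSON, a list of rows, each an object with "fingers": the gripper's target within -1 to 1 (fully open at 1, half-way at 0, shut at -1); "travel": the shift along the tool's x, y, z in cm, a list of three; "rot": the turn, a rotation vector about the tool's x, y, z in units of 8 degrees (1.0 is 8 degrees), a list of three. In form: [{"fingers": fingers, "travel": [tx, ty, tz], "rot": [wx, wy, wz]}, ...]. A call has 1 to 12 rows; each row is the pose to reach, as a shift and turn from the pose commanded when the call began, along the tool's axes at that moment; what a row does not reach only later rows make up. A row lasts 1/10 s, in which the tool goes at most 50 mm and 8.59 degrees, less where a joint would pass 70% of its speed; a pose out of reach is approached as far as the arm can. A call with a gripper value outside its range is refused whole. The fingers move at their own pace and stop on an object; FORCE is the grip in N (left out, the last holds). Time passes only in rows, so rows that repeat a pose let the fingers close. It gives the time, the measured TCP pose, the force, the opening and the grip force at its end, in the units of the state.
- ctrl.get_state(): the state, without advancing time (a new reading comes with each control period).
- ctrl.grab_frame(name): name is "scene" or "side" or "wrist"; returns (picture, depth): 480x640x3 uint8, red, green, blue; 480x640 float32, m along the optical axis (not along the pixel's ray), 0 where there is no reading.
- ctrl.camera_params(name): a dict with "mtx" (3x3 intrinsics, pixels), "position" and "attitude" of the camera in the world. Camera axes: x right, y down, z forward; pixel columns grow to the right and rows downward; lengths in m; the calibration is good to about 2 mm. The wrist camera is an equidistant fisheye: a pixel r from the principal point sees the ray r / f radians off the axis. A picture is of the moment at which its call begins: read the wrist's pose just before it. camera_params takes no time and is no camera call; for the wrist camera it gives the pose at the moment of the call.
- ctrl.job_done(): hands the job in; it is judged then, once.
The state is a dict: "clock": time; "joint_positions": joint angles; "qd": joint speeds; "effort": joint torques, N m; "tool_pos": TCP position; "tool_rot": TCP orientation; "ft_force": force on the tool from outside, world axes, zero at the start; "ft_torque": the same for the moment, N m; "width": finger opening in m; "grip_force": force on a finger pad.
Only numpy, scipy, OpenCV 4.12 (cv2) and the standard library are available. Lean on these libraries where they do the work, as an engineer would, in place of code of your own. Each camera call takes 0.05 s, during which the arm holds its last target. There are 200 camera calls.

## Working session

There is one attempt and no reset: what is moved stays moved. The work goes in short steps, Python scripts to look and compute and a shell command to move; the robot and the scene stay as the last step left them, time stands still between calls to the robot, and variables do not carry over. Pictures are saved under pics/ and viewed, at most 10 in all, crops included, and the job is handed in when it is done.

```bash
ls; mkdir -p pics
python3 - <<'E'
from station import ctrl
import cv2,numpy as np
for n in("scene","side","wrist"):
    p=ctrl.camera_params(n);print(n,np.round(p["mtx"],1).tolist(),np.round(p["position"],3),np.round(p["attitude"],4))
    im,d=ctrl.grab_frame(n);np.savez(f"{n}0.npz",im=im,d=d,**{k:np.array(v) for k,v in p.items()})
    cv2.imwrite(f"pics/{n}0.png",im[:,:,::-1])
s=ctrl.get_state();print({k:np.round(v,3).tolist() for k,v in s.items()})
E
```

```text
pics
scene [[595.5, 0.0, 316.0], [0.0, 595.5, 227.7], [0.0, 0.0, 1.0]] [ 1.347 -0.425  0.824] [ 0.7685  0.4695 -0.2275 -0.3704]
side [[609.3, 0.0, 320.9], [0.0, 609.3, 234.0], [0.0, 0.0, 1.0]] [ 0.228 -0.679  0.979] [ 0.9218 -0.189   0.0663 -0.332 ]
wrist [[371.6, 0.0, 319.9], [0.0, 371.6, 242.5], [0.0, 0.0, 1.0]] [0.214 0.619 0.384] [0.8393 0.5214 0.0798 0.1315]
{'clock': 0.15, 'joint_positions': [-0.848, 0.502, -0.427, 1.551, 0.221, 1.138, -0.21], 'qd': [0.0, -0.003, 0.001, -0.005, 0.0, -0.001, -0.001], 'effort': [-0.006, -56.71, -5.825, -27.945, -0.069, 0.027, 0.0], 'tool_pos': [0.288, 0.582, 0.226], 'tool_rot': [0.228, 0.974, -0.001, -0.0], 'ft_force': [-0.232, 0.478, 0.519], 'ft_torque': [0.013, 0.055, -0.016], 'grip_force': 0.0, 'width': 0.092}
```

View pics/scene0.png

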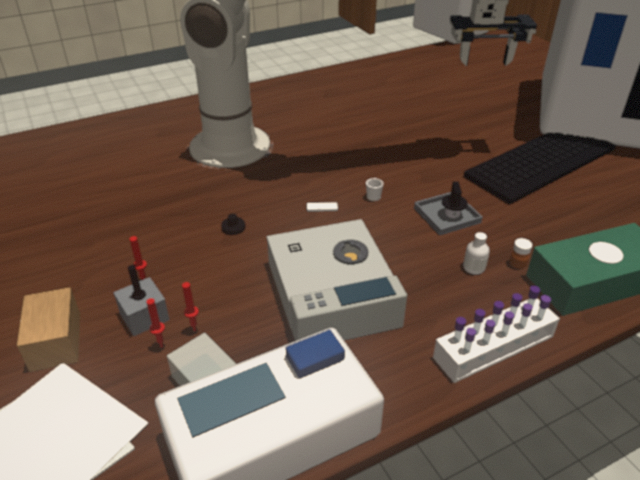

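View pics/side0.png

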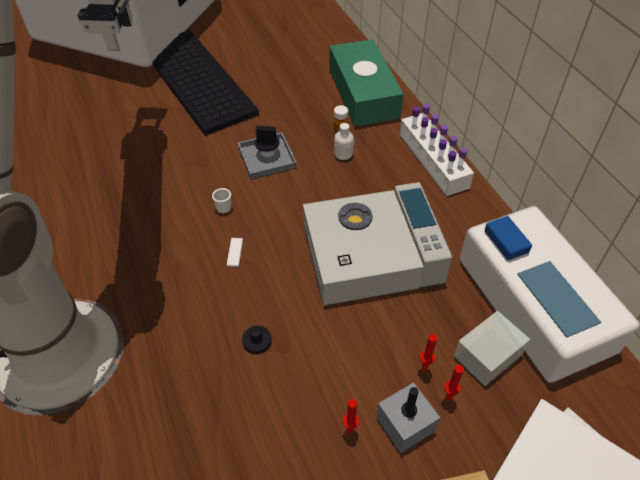

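```bash
cat > h.py <<'E'
import numpy as np,cv2
from scipy.spatial.transform import Rotation as R
class V:
    def __init__(s,n):
        f=np.load(n);s.im=f["im"];s.d=f["d"];s.K=f["mtx"];s.p=f["position"];s.R=R.from_quat(f["attitude"]).as_matrix()
        h,w=s.d.shape;u,v=np.meshgrid(np.arange(w),np.arange(h))
        s.X=np.einsum('ij,hwj->hwi',s.R,np.dstack([(u-s.K[0,2])/s.K[0,0],(v-s.K[1,2])/s.K[1,1],np.ones_like(s.d)])*s.d[...,None])+s.p
    def ray(s,u,v): return s.R@np.array([(u-s.K[0,2])/s.K[0,0],(v-s.K[1,2])/s.K[1,1],1])
    def plane(s,u,v,z):
        r=s.ray(u,v);return s.p+r*(z-s.p[2])/r[2]
def tri(a,pa,b,pb):
    A=[];B=[]
    for c,q in((a,pa),(b,pb)):
        r=c.ray(*q);r/=np.linalg.norm(r);M=np.eye(3)-np.outer(r,r);A.append(M);B.append(M@c.p)
    return np.linalg.lstsq(np.vstack(A),np.hstack(B),rcond=None)[0]
E
python3 - <<'E'
from h import *
S={n:V(n+"0.npz") for n in("scene","side")}
seeds={"scene":dict(bez=(295,247),col=(350,251),sty=(133,268),lamp=(456,186),stand=(140,308)),"side":dict(bez=(344,260),col=(355,216),sty=(412,392),lamp=(266,132),stand=(408,415))}
for n,v in S.items():
    print(n,{k:np.round(v.X[q[1],q[0]],3).tolist() for k,q in seeds[n].items()})
    print(" plane",{k:np.round(v.plane(*seeds[n][k],z),3).tolist() for k,z in dict(bez=.07,col=.076,sty=.125,lamp=.08).items()})
    hsv=cv2.cvtColor(v.im,cv2.COLOR_RGB2HSV)
    X=v.X
    def rect(m,lab):
        nn,L,st,c=cv2.connectedComponentsWithStats(m.astype(np.uint8))
        for i in range(1,nn):
            if st[i,4]>150:
                P=X[L==i];r=cv2.minAreaRect((P[:,:2]*1000).astype(np.float32));print(" ",lab,st[i].tolist(),np.round(np.median(P,0),3),[np.round(t,1) for t in r])
    inb=(v.d>0)&(X[...,0]>.2)&(X[...,0]<1)
    rect(inb&(abs(X[...,2]-.070)<.006)&(hsv[...,1]<60)&(hsv[...,2]>110),"top70")
    rect(inb&(abs(X[...,2]-.055)<.004)&(hsv[...,1]<90),"stand55")
    rect(inb&(abs(X[...,2]-.018)<.004)&(hsv[...,1]<90),"tray18")
    red=(hsv[...,1]>200)&((hsv[...,0]<5)|(hsv[...,0]>175))&(hsv[...,2]>120)
    nn,L,st,c=cv2.connectedComponentsWithStats(red.astype(np.uint8))
    for i in range(1,nn):
        if st[i,4]>30:
            P=X[L==i];print("  red",st[i].tolist(),np.round(P[P[:,2].argmax()],3),np.round(np.median(P,0),3), P[:,2].min().round(3))
    # crops
a=S["scene"].im[215:350,240:415];b=S["side"].im[180:305,295:455]
c=S["scene"].im[225:355,95:215];d=S["side"].im[325:460,330:480]
e=S["scene"].im[165:240,400:490];f=S["side"].im[115:185,225:305]
cv=lambda i,w,h:cv2.resize(i,(w,h),interpolation=cv2.INTER_CUBIC)
o=np.zeros((600,800,3),np.uint8)
o[:300,:389]=cv(a,389,300);o[:300,395:395+384]=cv(b,384,300)
o[300:600,:277]=cv(c,277,300);o[300:600,280:580]=cv(d,300,300)
o[300:450,585:765]=cv(e,180,150);o[450:600,585:756]=cv(f,171,150)
cv2.imwrite("pics/crops.png",o[:,:,::-1])
E
```

```text
scene {'bez': [0.535, -0.057, 0.068], 'col': [0.579, 0.042, 0.052], 'sty': [0.52, -0.36, 0.126], 'lamp': [0.522, 0.342, 0.079], 'stand': [0.545, -0.368, 0.054]}
 plane {'bez': [0.537, -0.058, 0.07], 'col': [0.603, 0.028, 0.076], 'sty': [0.518, -0.36, 0.125], 'lamp': [0.523, 0.341, 0.08]}
  top70 [548, 112, 92, 18, 405] [0.432 0.86  0.07 ] [array([431.2, 859.4]), array([226.7,  19.7]), np.float64(45.5)]
  top70 [268, 219, 126, 83, 5635] [ 0.591 -0.027  0.07 ] [array([590.2, -13.3]), array([202.2, 192. ]), np.float64(79.0)]
  top70 [229, 408, 154, 72, 739] [ 0.93  -0.229  0.07 ] [array([ 930.2, -222.6]), array([  4.6, 239.2]), np.float64(0.1)]
  stand55 [568, 121, 72, 14, 198] [0.456 0.883 0.055] [array([450.7, 879.8]), array([174.8,  16.6]), np.float64(44.5)]
  stand55 [515, 238, 18, 13, 157] [0.722 0.359 0.056] [array([720.9, 360.3]), array([32.4, 33.3]), np.float64(1.7)]
  stand55 [532, 254, 108, 43, 340] [0.872 0.351 0.055] [array([856.3, 385.3]), array([193.8,  95.4]), np.float64(43.3)]
  stand55 [114, 277, 51, 39, 892] [ 0.518 -0.368  0.055] [array([ 513.2, -361.2]), array([75.3,
[... 2590 characters left out ...]
2]), np.float64(78.4)]
  tray18 [525, 346, 82, 35, 181] [ 0.771 -0.396  0.018] [array([ 813.1, -389.3]), array([ 57.8, 140. ]), np.float64(59.8)]
  red [428, 334, 9, 8, 54] [ 0.582 -0.293  0.119] [ 0.586 -0.291  0.115] 0.003
  red [420, 351, 6, 12, 47] [ 0.581 -0.286  0.066] [ 0.578 -0.289  0.051] 0.047
  red [455, 365, 9, 8, 62] [ 0.59  -0.353  0.12 ] [ 0.596 -0.355  0.115] -0.003
  red [444, 381, 7, 13, 55] [ 0.591 -0.35   0.065] [ 0.588 -0.352  0.051] 0.046
  red [348, 399, 9, 9, 66] [ 0.417 -0.343  0.119] [ 0.419 -0.342  0.115] 0.11
  red [343, 414, 6, 14, 52] [ 0.228 -0.679  0.979] [ 0.411 -0.341  0.05 ] 0.047
  red [355, 416, 4, 11, 34] [ 0.228 -0.679  0.979] [ 0.428 -0.345  0.05 ] 0.0
```

View pics/crops.png

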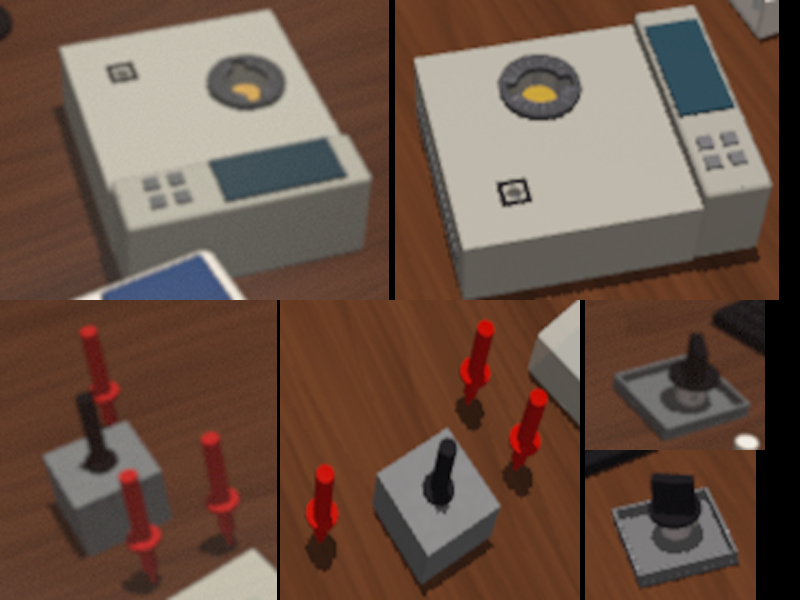

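```bash
cat >> h.py <<'E'
def wrap(a): return (a+90)%180-90
def go(x,y,z,yaw):
    "travel cm and rot units to bring TCP to x,y,z with tool y axis at yaw deg (mod 180) in world, tool down"
    from station import ctrl
    s=ctrl.get_state();M=R.from_quat(s["tool_rot"]).as_matrix();p=np.array(s["tool_pos"])
    cur=np.degrees(np.arctan2(M[1,1],M[0,1]));d=wrap(yaw-cur)
    T=cur+d;yv=np.array([np.cos(np.radians(T)),np.sin(np.radians(T)),0]);zv=np.array([0,0,-1.]);G=np.column_stack([np.cross(yv,zv),yv,zv])
    rv=R.from_matrix(M.T@G).as_rotvec(degrees=True)/8
    print("pos",p.round(4),"yaw",round(cur,1),"tiltz",M[:,2].round(3),"q7",round(s["joint_positions"][6],2),"t",s["clock"]);print("travel",(M.T@(np.array([x,y,z])-p)*100).round(2),"rot",rv.round(2))
def wrist(n):
    from station import ctrl
    p=ctrl.camera_params("wrist");im,d=ctrl.grab_frame("wrist")
    np.savez(n+".npz",im=im,d=d,**{k:np.array(v) for k,v in p.items()});cv2.imwrite(f"pics/{n}.png",im[:,:,::-1])
class W(V):
    def __init__(s,n):
        f=np.load(n+".npz");s.im=f["im"];s.d=f["d"];s.K=f["mtx"];s.p=f["position"];s.R=R.from_quat(f["attitude"]).as_matrix()
        h,w=s.d.shape;u,v=np.meshgrid(np.arange(w),np.arange(h))
        r=s.rays(u,v);s.X=s.p+r/ (r@s.R[:,2])[...,None]*s.d[...,None]
    def rays(s,u,v):
        a=(np.asarray(u,float)-s.K[0,2])/s.K[0,0];b=(np.asarray(v,float)-s.K[1,2])/s.K[1,1];t=np.hypot(a,b)+1e-12
        return np.stack([a/t*np.sin(t),b/t*np.sin(t),np.cos(t)],-1)@s.R.T
    def ray(s,u,v): return s.rays(u,v)
    def pix(s,P):
        q=(np.asarray(P)-s.p)@s.R;r=np.hypot(q[...,0],q[...,1]);t=np.arctan2(r,q[...,2]);return np.stack([q[...,0]/r*t*s.K[0,0]+s.K[0,2],q[...,1]/r*t*s.K[1,1]+s.K[1,2]],-1)
    def ortho(s,x0,x1,y0,y1,z,mm):
        "top view at plane z: rows = x decreasing, cols = y decreasing"
        xs=np.arange(x1,x0,-mm/1e3);ys=np.arange(y1,y0,-mm/1e3);Y,X=np.meshgrid(ys,xs)
        m=s.pix(np.dstack([X,Y,np.full_like(X,z)])).astype(np.float32);return cv2.remap(s.im,m[...,0],m[...,1],cv2.INTER_CUBIC)
E
python3 - <<'E'
from h import *
w=np.load("wrist0.npz");print(R.from_quat(w["attitude"]).as_matrix()[:,2])
go(0.63,0.0,0.226,100)
E
```

```text
[ 0.27116832 -0.13757667 -0.95264915]
pos [0.2882 0.582  0.2259] yaw 63.7 tiltz [-0.001 -0.001 -1.   ] q7 -0.21 t 0.15
travel [-5.645e+01 -3.699e+01  4.000e-02] rot [-0.01 -0.   -4.54]
```

```bash
python3 -m crank '[{"fingers":1,"travel":[-56.5,-37,0],"rot":[0,0,-4.5]},{"fingers":1,"travel":[-56.5,-37,0],"rot":[0,0,-4.5]},{"fingers":1,"travel":[-56.5,-37,0],"rot":[0,0,-4.5]},{"fingers":1,"travel":[-56.5,-37,0],"rot":[0,0,-4.5]},{"fingers":1,"travel":[-56.5,-37,0],"rot":[0,0,-4.5]},{"fingers":1,"travel":[-56.5,-37,0],"rot":[0,0,-4.5]},{"fingers":1,"travel":[-56.5,-37,0],"rot":[0,0,-4.5]},{"fingers":1,"travel":[-56.5,-37,0],"rot":[0,0,-4.5]},{"fingers":1,"travel":[-56.5,-37,0],"rot":[0,0,-4.5]},{"fingers":1,"travel":[-56.5,-37,0],"rot":[0,0,-4.5]},{"fingers":1,"travel":[-56.5,-37,0],"rot":[0,0,-4.5]},{"fingers":1,"travel":[-56.5,-37,0],"rot":[0,0,-4.5]}]'
python3 - <<'E'
from h import *
go(0.63,0.0,0.226,100)
E
```

```text
clock: 1.35
tool_pos: [0.5909, 0.0668, 0.2267]
tool_rot: [-0.084, 0.996, -0.0, -0.0]
ft_force: [0.6, 1.0, 1.1]
width: 0.092
grip_force: 0.0
pos [0.5909 0.0668 0.2267] yaw 99.7 tiltz [-0. -0. -1.] q7 1.45 t 1.35
travel [-2.73 -7.24  0.07] rot [-0.   -0.   -0.04]
```

```bash
python3 -m crank '[{"fingers":1,"travel":[-2.7,-7.2,0],"rot":[0,0,0]},{"fingers":1,"travel":[-2.7,-7.2,0],"rot":[0,0,0]},{"fingers":1,"travel":[-2.7,-7.2,0],"rot":[0,0,0]},{"fingers":1,"travel":[-2.7,-7.2,0],"rot":[0,0,0]}]'
python3 - <<'E'
from h import *
wrist("w1");v=W("w1")
go(0.512,-0.362,0.2,95)
o1=v.ortho(.49,.69,-.12,.08,.076,.35);o1=cv2.resize(o1,(570,570))
i=cv2.resize(v.im,(230,172));o=np.zeros((570,800,3),np.uint8);o[:,:570]=o1;o[:172,570:]=i
o[180:400,575:795]=cv2.resize(v.ortho(.51,.565,-.09,-.035,.07,.25),(220,220))
cv2.imwrite("pics/w1o.png",o[:,:,::-1])
E
```

```text
clock: 1.75
tool_pos: [0.6286, 0.0021, 0.226]
tool_rot: [-0.083, 0.997, 0.0, -0.001]
ft_force: [0.2, -0.3, 0.1]
width: 0.0918
grip_force: 0.0
pos [0.6283 0.0036 0.2263] yaw 99.7 tiltz [-0.001  0.001 -1.   ] q7 1.57 t 1.8
travel [ 17.63 -34.08   2.6 ] rot [ 0.01 -0.01  0.59]
```

View pics/w1o.png

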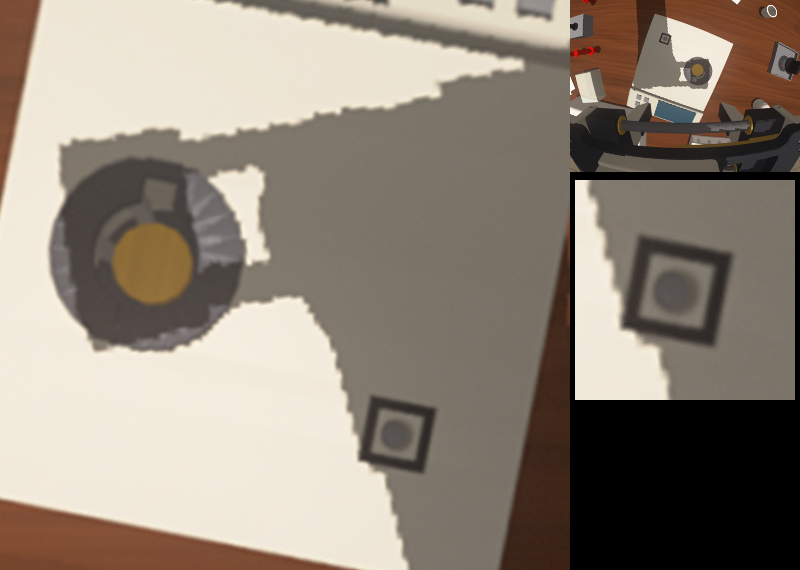

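```bash
python3 -m crank '[{"fingers":1,"travel":[12,-34,2],"rot":[0,0,0.6]},{"fingers":1,"travel":[12,-34,2],"rot":[0,0,0.6]},{"fingers":1,"travel":[12,-34,2],"rot":[0,0,0.6]},{"fingers":1,"travel":[12,-34,2],"rot":[0,0,0.6]},{"fingers":1,"travel":[12,-34,2],"rot":[0,0,0.6]},{"fingers":1,"travel":[12,-34,2],"rot":[0,0,0.6]},{"fingers":1,"travel":[12,-34,2],"rot":[0,0,0.6]},{"fingers":1,"travel":[12,-34,2],"rot":[0,0,0.6]},{"fingers":1,"travel":[12,-34,2],"rot":[0,0,0.6]},{"fingers":1,"travel":[12,-34,2],"rot":[0,0,0.6]},{"fingers":1,"travel":[12,-34,2],"rot":[0,0,0.6]}]'
python3 - <<'E'
from h import *
wrist("w2");v=W("w2");X=v.X
go(0.512,-0.362,0.2,95)
near=(abs(X[...,0]-.512)<.06)&(abs(X[...,1]+.362)<.06)&(v.d>0)
m=near&(X[...,2]>.09)&(X[...,2]<.14)
print("handle top",np.median(X[m&(X[...,2]>.122)],0),m.sum())
ys,xs=np.nonzero(m);print(xs.min(),xs.max(),ys.min(),ys.max())
m=near&(abs(X[...,2]-.055)<.003);print("stand",cv2.minAreaRect((X[m][:,:2]*1000).astype(np.float32)))
o=np.zeros((400,800,3),np.uint8);o[:,400:]=cv2.resize(v.ortho(.45,.57,-.42,-.30,.125,.3),(400,400));o[:300,:400]=cv2.resize(v.im,(400,300))
cv2.imwrite("pics/w2o.png",o[:,:,::-1])
E
```

```text
clock: 2.9
tool_pos: [0.5694, -0.3489, 0.207]
tool_rot: [-0.045, 0.999, 0.001, 0.0]
ft_force: [0.6, 0.2, 0.1]
width: 0.0916
grip_force: 0.0
pos [ 0.5693 -0.3494  0.207 ] yaw 95.1 tiltz [ 0.001  0.001 -1.   ] q7 2.08 t 2.95
travel [ 5.82 -0.75  0.7 ] rot [0.01 0.01 0.02]
handle top [ 0.51218401 -0.36281767  0.12502062] 400
295 316 151 175
stand ((512.463623046875, -362.9291076660156), (70.24871063232422, 70.70941925048828), 7.502377986907959)
```

View pics/w2o.png

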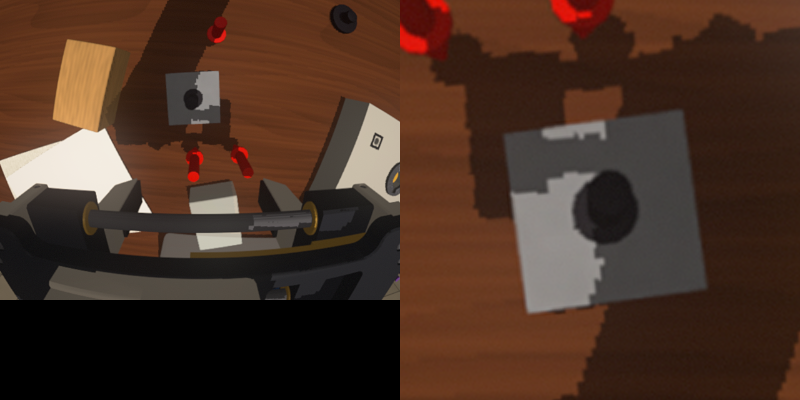

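```bash
python3 -m crank '[{"fingers":1,"travel":[5.8,-0.84,0],"rot":[0,0,0]},{"fingers":1,"travel":[5.8,-0.84,0],"rot":[0,0,0]},{"fingers":1,"travel":[5.8,-0.84,3],"rot":[0,0,0]},{"fingers":1,"travel":[5.8,-0.84,6],"rot":[0,0,0]},{"fingers":1,"travel":[5.8,-0.84,9],"rot":[0,0,0]},{"fingers":1,"travel":[5.8,-0.84,12],"rot":[0,0,0]},{"fingers":1,"travel":[5.8,-0.84,13],"rot":[0,0,0]},{"fingers":1,"travel":[5.8,-0.84,13],"rot":[0,0,0]},{"fingers":1,"travel":[5.8,-0.84,13],"rot":[0,0,0]}]'
python3 - <<'E'
from h import *
go(0.5122,-0.3628,0.076,95)
E
```

```text
clock: 3.85
tool_pos: [0.5118, -0.3661, 0.078]
tool_rot: [-0.043, 0.999, -0.0, 0.001]
ft_force: [-0.1, -0.3, 0.5]
width: 0.0921
grip_force: 0.0
pos [ 0.5118 -0.3661  0.078 ] yaw 94.9 tiltz [ 0.001 -0.001 -1.   ] q7 2.12 t 3.85
travel [-0.06  0.33  0.2 ] rot [-0.01  0.01 -0.01]
```

```bash
python3 -m crank '[{"fingers":1,"travel":[-0.06,0.33,0.2],"rot":[0,0,0]},{"fingers":1,"travel":[-0.06,0.33,0.2],"rot":[0,0,0]},{"fingers":-1,"travel":[-0.06,0.33,0.2],"rot":[0,0,0]},{"fingers":-1,"travel":[-0.06,0.33,0.2],"rot":[0,0,0]},{"fingers":-1,"travel":[-0.06,0.33,0.2],"rot":[0,0,0]},{"fingers":-1,"travel":[-0.06,0.33,0.2],"rot":[0,0,0]},{"fingers":-1,"travel":[-0.06,0.33,0.2],"rot":[0,0,0]},{"fingers":-1,"travel":[-0.06,0.33,0.2],"rot":[0,0,0]},{"fingers":-1,"travel":[-0.06,0.33,0.2],"rot":[0,0,0]},{"fingers":-1,"travel":[-0.06,0.33,0.2],"rot":[0,0,0]},{"fingers":-1,"travel":[-0.06,0.33,0.2],"rot":[0,0,0]},{"fingers":-1,"travel":[-0.06,0.33,0.2],"rot":[0,0,0]}]' 25
python3 - <<'E'
from h import *
go(0.5122,-0.3628,0.196,95)
E
```

```text
clock: 5.05
tool_pos: [0.5109, -0.3629, 0.0747]
tool_rot: [-0.042, 0.999, 0.0, -0.0]
ft_force: [0.6, -0.9, -0.4]
width: 0.0167
grip_force: 0.0
pos [ 0.5109 -0.3629  0.0747] yaw 94.9 tiltz [-0.  0. -1.] q7 2.11 t 5.05
travel [ -0.13   0.   -12.13] rot [ 0.   -0.   -0.02]
```

Not yet fully closed; give it a few rows more, then lift.

```bash
python3 -m crank '[{"fingers":-1,"travel":[0,0,0],"rot":[0,0,0]},{"fingers":-1,"travel":[0,0,0],"rot":[0,0,0]},{"fingers":-1,"travel":[0,0,0],"rot":[0,0,0]},{"fingers":-1,"travel":[0,0,0],"rot":[0,0,0]}]'
python3 - <<'E'
from h import *
go(0.5122,-0.3628,0.216,95)
E
```

```text
clock: 5.45
tool_pos: [0.5109, -0.3629, 0.0747]
tool_rot: [-0.042, 0.999, 0.0, -0.0]
ft_force: [0.1, 0.3, -0.0]
width: 0.0135
grip_force: 25.0
pos [ 0.5109 -0.3629  0.0747] yaw 94.9 tiltz [-0.  0. -1.] q7 2.11 t 5.45
travel [ -0.13  -0.   -14.14] rot [ 0.   -0.   -0.02]
```

```bash
python3 -m crank '[{"fingers":-1,"travel":[0,0,-2],"rot":[0,0,0]},{"fingers":-1,"travel":[0,0,-4],"rot":[0,0,0]},{"fingers":-1,"travel":[0,0,-6],"rot":[0,0,0]},{"fingers":-1,"travel":[0,0,-8],"rot":[0,0,0]},{"fingers":-1,"travel":[0,0,-10],"rot":[0,0,0]},{"fingers":-1,"travel":[0,0,-12],"rot":[0,0,0]},{"fingers":-1,"travel":[0,0,-13],"rot":[0,0,0]},{"fingers":-1,"travel":[0,0,-13],"rot":[0,0,0]},{"fingers":-1,"travel":[0,0,-13],"rot":[0,0,0]}]'
python3 - <<'E'
from h import *
go(0.537,-0.0605,0.204,95)
E
```

```text
clock: 6.35
tool_pos: [0.5106, -0.3627, 0.204]
tool_rot: [-0.042, 0.999, 0.0, -0.0]
ft_force: [-0.7, 0.8, -0.8]
width: 0.0135
grip_force: 25.0
pos [ 0.5106 -0.3627  0.204 ] yaw 94.9 tiltz [-0.001  0.    -1.   ] q7 2.15 t 6.35
travel [-5.190e+00  2.989e+01  1.000e-02] rot [ 0.   -0.   -0.02]
```

```bash
python3 -m crank '[{"fingers":-1,"travel":[-0.9,5,0],"rot":[0,0,0]},{"fingers":-1,"travel":[-1.7,10,0],"rot":[0,0,0]},{"fingers":-1,"travel":[-2.6,15,0],"rot":[0,0,0]},{"fingers":-1,"travel":[-3.5,20,0],"rot":[0,0,0]},{"fingers":-1,"travel":[-4.3,25,0],"rot":[0,0,0]},{"fingers":-1,"travel":[-5.2,29,0],"rot":[0,0,0]},{"fingers":-1,"travel":[-5.2,29.9,3],"rot":[0,0,0]},{"fingers":-1,"travel":[-5.2,29.9,5.5],"rot":[0,0,0]},{"fingers":-1,"travel":[-5.2,29.9,5.5],"rot":[0,0,0]},{"fingers":-1,"travel":[-5.2,29.9,5.5],"rot":[0,0,0]}]'
python3 - <<'E'
from h import *
from station import ctrl
go(0.537,-0.0605,0.204,95)
wrist("w3");v=W("w3");s=ctrl.get_state()
print("pix tip guess",v.pix(np.array(s["tool_pos"])+[0.0013,0,-.0647]),"bez",v.pix([.537,-.0605,.07]))
for n in("scene","side"):
    p=ctrl.camera_params(n);im,d=ctrl.grab_frame(n);np.savez(f"{n}1.npz",im=im,d=d,**{k:np.array(q) for k,q in p.items()})
S=[V("scene1.npz").im,V("side1.npz").im]
o=np.zeros((560,800,3),np.uint8)
u,w_=map(int,v.pix([.537,-.0605,.08]))
o[:400,:400]=cv2.resize(v.im[w_-60:w_+60,u-60:u+60],(400,400),interpolation=cv2.INTER_CUBIC)
o[:400,400:]=cv2.resize(S[0][180:280,245:345],(400,400),interpolation=cv2.INTER_CUBIC)
print(u,w_)
o[400:,:400]=cv2.resize(S[1][220:284,264:424],(400,160))
cv2.imwrite("pics/w3o.png",o[:,:,::-1])
E
```

```text
clock: 7.35
tool_pos: [0.5366, -0.0608, 0.1488]
tool_rot: [-0.042, 0.999, 0.0, -0.001]
ft_force: [0.6, -0.3, 0.7]
width: 0.0137
grip_force: 25.0
pos [ 0.5366 -0.0608  0.1488] yaw 94.8 tiltz [-0.003  0.    -1.   ] q7 1.58 t 7.35
travel [-0.03  0.03 -5.52] rot [ 0.   -0.02 -0.02]
pix tip guess [318.68017954 263.71122382] bez [319.8147011  253.20259158]
319 258
```

View pics/w3o.png

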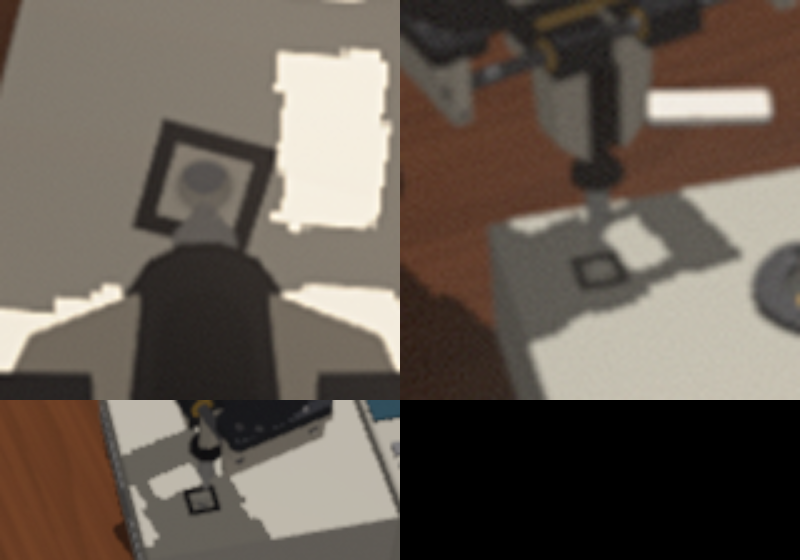

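```bash
python3 -m crank '[{"fingers":-1,"travel":[0,0.05,1],"rot":[0,0,0]},{"fingers":-1,"travel":[0,0.05,1.6],"rot":[0,0,0]},{"fingers":-1,"travel":[0,0.05,2],"rot":[0,0,0]},{"fingers":-1,"travel":[0,0.05,2.2],"rot":[0,0,0]},{"fingers":-1,"travel":[0,0.05,2.4],"rot":[0,0,0]},{"fingers":-1,"travel":[0,0.05,2.4],"rot":[0,0,0]}]' 40
python3 -m crank '[{"fingers":-1,"travel":[0,0,0.1],"rot":[0,0,0]},{"fingers":-1,"travel":[0,0,0.2],"rot":[0,0,0]},{"fingers":-1,"travel":[0,0,0.2],"rot":[0,0,0]}]'
```

```text
clock: 8.1
tool_pos: [0.5372, -0.0601, 0.1256]
tool_rot: [-0.042, 0.999, 0.0, -0.0]
ft_force: [-1.4, 0.1, 1.2]
width: 0.0134
grip_force: 40.0
clock: 8.4
tool_pos: [0.5375, -0.0601, 0.1239]
tool_rot: [-0.042, 0.999, -0.0, 0.0]
ft_force: [-0.9, -0.2, 3.4]
width: 0.0134
grip_force: 40.0
```

```bash
python3 -m crank '[{"fingers":-1,"travel":[0,0,0.1],"rot":[0,0,0]},{"fingers":-1,"travel":[0,0,0.2],"rot":[0,0,0]},{"fingers":-1,"travel":[0,0,0.2],"rot":[0,0,0]}]'
python3 -m crank '[{"fingers":-1,"travel":[0,0,0.1],"rot":[0,0,0]},{"fingers":-1,"travel":[0,0,0.2],"rot":[0,0,0]},{"fingers":-1,"travel":[0,0,0.2],"rot":[0,0,0]}]'
```

```text
clock: 8.7
tool_pos: [0.5377, -0.0601, 0.1223]
tool_rot: [-0.042, 0.999, -0.0, 0.0]
ft_force: [-2.4, 0.7, 6.2]
width: 0.0131
grip_force: 40.0
clock: 9.0
tool_pos: [0.5382, -0.0601, 0.1217]
tool_rot: [-0.042, 0.999, -0.0, 0.001]
ft_force: [-5.6, -0.5, 16.7]
width: 0.0135
grip_force: 40.0
```

```bash
python3 -m crank '[{"fingers":-1,"travel":[0,0,-1],"rot":[0,0,0]},{"fingers":-1,"travel":[0,0,-3],"rot":[0,0,0]},{"fingers":-1,"travel":[0,0,-6],"rot":[0,0,0]},{"fingers":-1,"travel":[0,0,-8.5],"rot":[0,0,0]},{"fingers":-1,"travel":[0,0,-8.5],"rot":[0,0,0]}]'
python3 - <<'E'
from h import *
go(0.511,-0.3629,0.204,95)
E
```

```text
clock: 9.5
tool_pos: [0.5403, -0.0602, 0.2084]
tool_rot: [-0.042, 0.999, -0.001, 0.004]
ft_force: [1.3, -0.5, -0.3]
width: 0.0133
grip_force: 40.0
pos [ 0.5403 -0.0602  0.2084] yaw 94.9 tiltz [ 0.007 -0.001 -1.   ] q7 1.61 t 9.5
travel [  5.49 -29.91   0.44] rot [-0.01  0.05 -0.02]
```

```bash
python3 -m crank '[{"fingers":-1,"travel":[0.9,-5,0],"rot":[0,0,0]},{"fingers":-1,"travel":[1.8,-10,0],"rot":[0,0,0]},{"fingers":-1,"travel":[2.7,-15,0],"rot":[0,0,0]},{"fingers":-1,"travel":[3.7,-20,0],"rot":[0,0,0]},{"fingers":-1,"travel":[4.6,-25,0.2],"rot":[0,0,0]},{"fingers":-1,"travel":[5.4,-29,0.3],"rot":[0,0,0]},{"fingers":-1,"travel":[5.5,-29.9,0.4],"rot":[0,0,0]},{"fingers":-1,"travel":[5.5,-29.9,0.4],"rot":[0,0,0]},{"fingers":-1,"travel":[5.5,-29.9,0.4],"rot":[0,0,0]},{"fingers":-1,"travel":[5.5,-29.9,0.4],"rot":[0,0,0]}]'
python3 - <<'E'
from h import *
from station import ctrl
go(0.511,-0.3629,0.145,95)
E
```

```text
clock: 10.5
tool_pos: [0.5089, -0.3598, 0.2004]
tool_rot: [-0.044, 0.999, 0.001, 0.0]
ft_force: [0.3, -0.6, 0.1]
width: 0.0135
grip_force: 40.0
pos [ 0.5089 -0.3598  0.2004] yaw 95.1 tiltz [ 0.     0.002 -1.   ] q7 2.15 t 10.5
travel [-0.18 -0.33  5.54] rot [0.01 0.   0.01]
```

```bash
python3 -m crank '[{"fingers":-1,"travel":[-0.2,-0.33,2.5],"rot":[0,0,0]},{"fingers":-1,"travel":[-0.2,-0.33,5],"rot":[0,0,0]},{"fingers":-1,"travel":[-0.2,-0.33,5.6],"rot":[0,0,0]},{"fingers":-1,"travel":[-0.2,-0.33,5.6],"rot":[0,0,0]},{"fingers":-1,"travel":[-0.2,-0.33,5.6],"rot":[0,0,0]}]'
python3 - <<'E'
from h import *
from station import ctrl
go(0.511,-0.3629,0.0747,95)
t=np.array(ctrl.get_state()["tool_pos"])
tip=t+[.0013,0,-.0647];o=np.zeros((400,800,3),np.uint8)
def mark(im,uv,c): cv2.circle(im,tuple(np.round(uv).astype(int)),2,c,1)
for i,n in enumerate(("scene","side")):
    p=ctrl.camera_params(n);im,d=ctrl.grab_frame(n);np.savez(f"{n}2.npz",im=im,d=d,**{k:np.array(q) for k,q in p.items()});v=V(f"{n}2.npz")
    pj=lambda P:(lambda q:np.array([q[0]/q[2]*v.K[0,0]+v.K[0,2],q[1]/q[2]*v.K[1,1]+v.K[1,2]]))(v.R.T@(np.asarray(P)-v.p))
    c=pj([.512,-.363,.07]).astype(int);x0,y0=c[0]-45,c[1]-45
    big=cv2.resize(v.im[y0:y0+90,x0:x0+90],(400,400),interpolation=cv2.INTER_CUBIC)
    for P,col in((tip,(255,255,0)),([.5124,-.3628,.055],(0,255,0)),(tip+[0,0,.045],(0,255,255))): mark(big,(pj(P)-[x0,y0])*400/90,col)
    o[:,400*i:400*i+400]=big
cv2.imwrite("pics/st.png",o[:,:,::-1])
E
```

```text
clock: 11.0
tool_pos: [0.5113, -0.3653, 0.1458]
tool_rot: [-0.043, 0.999, -0.0, 0.001]
ft_force: [0.5, 0.0, -0.3]
width: 0.0131
grip_force: 40.0
pos [ 0.5113 -0.3653  0.1458] yaw 94.9 tiltz [ 0.001 -0.001 -1.   ] q7 2.14 t 11.0
travel [0.01 0.24 7.11] rot [-0.    0.01 -0.01]
```

View pics/st.png

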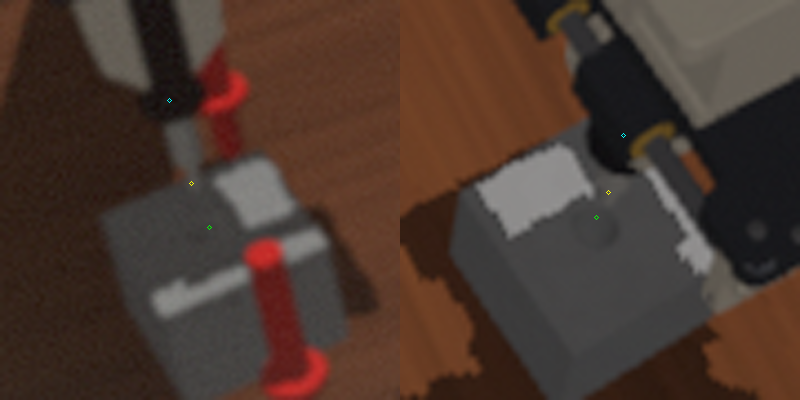

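```bash
python3 -m crank '[{"fingers":-1,"travel":[0,0.24,0],"rot":[0,0,0]},{"fingers":-1,"travel":[0,0.24,0],"rot":[0,0,0]},{"fingers":-1,"travel":[0,0.24,0],"rot":[0,0,0]}]'
python3 - <<'E'
from h import *
go(0.511,-0.3629,0.0747,95)
E
```

```text
clock: 11.4
tool_pos: [0.5102, -0.3634, 0.1452]
tool_rot: [-0.042, 0.999, -0.0, 0.0]
ft_force: [-0.1, -0.2, 0.4]
width: 0.0131
grip_force: 40.0
pos [ 0.5102 -0.3634  0.1452] yaw 94.9 tiltz [ 0.001 -0.    -1.   ] q7 2.14 t 11.4
travel [-0.08  0.05  7.05] rot [-0.    0.   -0.02]
```

```bash
python3 -m crank '[{"fingers":-1,"travel":[-0.08,0.05,1],"rot":[0,0,0]},{"fingers":-1,"travel":[-0.08,0.05,2],"rot":[0,0,0]},{"fingers":-1,"travel":[-0.08,0.05,2.5],"rot":[0,0,0]},{"fingers":-1,"travel":[-0.08,0.05,3],"rot":[0,0,0]},{"fingers":-1,"travel":[-0.08,0.05,3.5],"rot":[0,0,0]},{"fingers":-1,"travel":[-0.08,0.05,3.5],"rot":[0,0,0]}]'
python3 - <<'E'
from h import *
go(0.511,-0.3629,0.0747,95)
E
```

```text
clock: 12.0
tool_pos: [0.5102, -0.3625, 0.1086]
tool_rot: [-0.042, 0.999, 0.001, -0.001]
ft_force: [-0.3, -0.8, -0.4]
width: 0.0137
grip_force: 40.0
pos [ 0.5102 -0.3625  0.1086] yaw 94.9 tiltz [-0.001  0.001 -1.   ] q7 2.13 t 12.0
travel [-0.08 -0.05  3.39] rot [ 0.01 -0.01 -0.02]
```

```bash
python3 -m crank '[{"fingers":-1,"travel":[-0.06,-0.03,0.4],"rot":[0,0,0]},{"fingers":-1,"travel":[-0.06,-0.03,0.8],"rot":[0,0,0]},{"fingers":-1,"travel":[-0.06,-0.03,1.2],"rot":[0,0,0]},{"fingers":-1,"travel":[-0.06,-0.03,1.6],"rot":[0,0,0]},{"fingers":-1,"travel":[-0.06,-0.03,1.6],"rot":[0,0,0]}]' 
python3 -m crank '[{"fingers":-1,"travel":[0,0,0.4],"rot":[0,0,0]},{"fingers":-1,"travel":[0,0,0.8],"rot":[0,0,0]},{"fingers":-1,"travel":[0,0,1.2],"rot":[0,0,0]},{"fingers":-1,"travel":[0,0,1.6],"rot":[0,0,0]},{"fingers":-1,"travel":[0,0,1.6],"rot":[0,0,0]}]'
```

```text
clock: 12.5
tool_pos: [0.5109, -0.3628, 0.0929]
tool_rot: [-0.042, 0.999, 0.0, -0.001]
ft_force: [-0.3, 0.5, -0.8]
width: 0.0133
grip_force: 40.0
clock: 13.0
tool_pos: [0.5109, -0.3627, 0.0769]
tool_rot: [-0.042, 0.999, 0.0, -0.001]
ft_force: [0.2, 0.5, -0.7]
width: 0.0136
grip_force: 40.0
```

```bash
python3 -m crank '[{"fingers":-1,"travel":[0,0,0.2],"rot":[0,0,0]},{"fingers":-1,"travel":[0,0,0.2],"rot":[0,0,0]},{"fingers":1,"travel":[0,0,0.2],"rot":[0,0,0]},{"fingers":1,"travel":[0,0,0.2],"rot":[0,0,0]},{"fingers":1,"travel":[0,0,0.2],"rot":[0,0,0]},{"fingers":1,"travel":[0,0,0.2],"rot":[0,0,0]},{"fingers":1,"travel":[0,0,0.2],"rot":[0,0,0]},{"fingers":1,"travel":[0,0,0.2],"rot":[0,0,0]},{"fingers":1,"travel":[0,0,0.2],"rot":[0,0,0]}]' 
python3 -m crank '[{"fingers":1,"travel":[0,0,-3],"rot":[0,0,0]},{"fingers":1,"travel":[0,0,-6],"rot":[0,0,0]},{"fingers":1,"travel":[0,0,-10],"rot":[0,0,0]},{"fingers":1,"travel":[0,0,-14],"rot":[0,0,0]},{"fingers":1,"travel":[0,0,-14],"rot":[0,0,0]},{"fingers":1,"travel":[0,0,-14],"rot":[0,0,0]}]'
python3 - <<'E'
from h import *
wrist("w4");v=W("w4");X=v.X
near=(abs(X[...,0]-.512)<.04)&(abs(X[...,1]+.362)<.04)&(v.d>0)
for a,b in((.122,.13),(.05,.0575),(.058,.068),(.068,.12)):
    m=near&(X[...,2]>a)&(X[...,2]<b);print(a,m.sum(),np.median(X[m],0))
go(.575,.325,.215,60)
S=V("scene0.npz")
for n in("scene0","side0"):
    v=V(n+".npz");X=v.X;m=(abs(X[...,0]-.52)<.05)&(abs(X[...,1]-.33)<.05)
    t=m&(X[...,2]>.0755)&(X[...,2]<.085);print(n,np.median(X[t],0),t.sum(),cv2.minAreaRect((X[t][:,:2]*1000).astype(np.float32)))
E
```

```text
clock: 13.9
tool_pos: [0.5114, -0.3631, 0.0757]
tool_rot: [-0.042, 0.999, 0.0, -0.0]
ft_force: [-0.7, 0.1, 0.1]
width: 0.0647
grip_force: 0.0
clock: 14.5
tool_pos: [0.512, -0.3635, 0.2171]
tool_rot: [-0.042, 0.999, -0.001, 0.001]
ft_force: [-0.7, -0.1, -0.5]
width: 0.0918
grip_force: 0.0
0.122 283 [ 0.5119949  -0.36265101  0.12489185]
0.05 5018 [ 0.50615865 -0.36530717  0.05502808]
0.058 385 [ 0.50758205 -0.36322469  0.06001841]
0.068 284 [ 0.50672165 -0.36317683  0.09692693]
pos [ 0.511  -0.3629  0.2154] yaw 94.9 tiltz [-0.  0. -1.] q7 2.15 t 14.55
travel [-1.219e+01  6.801e+01  4.000e-02] rot [ 0.   -0.    4.36]
scene0 [0.52794207 0.33972578 0.08037224] 93 ((526.3850708007812, 340.8844909667969), (14.432011604309082, 47.377567291259766), 60.22519302368164)
side0 [0.52220841 0.33867225 0.07924849] 104 ((523.147705078125, 338.30596923828125), (17.910369873046875, 43.82508087158203), 57.346927642822266)
```

```bash
python3 -m crank '[{"fingers":1,"travel":[-12,68,0],"rot":[0,0,4.4]},{"fingers":1,"travel":[-12,68,0],"rot":[0,0,4.4]},{"fingers":1,"travel":[-12,68,0],"rot":[0,0,4.4]},{"fingers":1,"travel":[-12,68,0],"rot":[0,0,4.4]},{"fingers":1,"travel":[-12,68,0],"rot":[0,0,4.4]},{"fingers":1,"travel":[-12,68,0],"rot":[0,0,4.4]},{"fingers":1,"travel":[-12,68,0],"rot":[0,0,4.4]},{"fingers":1,"travel":[-12,68,0],"rot":[0,0,4.4]},{"fingers":1,"travel":[-12,68,0],"rot":[0,0,4.4]},{"fingers":1,"travel":[-12,68,0],"rot":[0,0,4.4]},{"fingers":1,"travel":[-12,68,0],"rot":[0,0,4.4]},{"fingers":1,"travel":[-12,68,0],"rot":[0,0,4.4]}]' >/dev/null
python3 - <<'E'
from h import *
go(.568,.315,.215,60)
E
```

```text
pos [0.5636 0.2309 0.2136] yaw 59.6 tiltz [-0.003 -0.001 -1.   ] q7 0.48 t 15.75
travel [ 3.87  7.48 -0.16] rot [-0.02 -0.02 -0.04]
```

```bash
python3 -m crank '[{"fingers":1,"travel":[3.9,7.3,-0.2],"rot":[0,0,0]},{"fingers":1,"travel":[3.9,7.3,-0.2],"rot":[0,0,0]},{"fingers":1,"travel":[3.9,7.3,-0.2],"rot":[0,0,0]},{"fingers":1,"travel":[3.9,7.3,-0.2],"rot":[0,0,0]},{"fingers":1,"travel":[3.9,7.3,-0.2],"rot":[0,0,0]}]' >/dev/null
python3 - <<'E'
from h import *
wrist("w5");v=W("w5");X=v.X
m=(abs(X[...,0]-.525)<.05)&(abs(X[...,1]-.34)<.05)&(v.d>0)
t=m&(X[...,2]>.077)&(X[...,2]<.085);r=cv2.minAreaRect((X[t][:,:2]*1000).astype(np.float32));print("bar",np.median(X[t],0),t.sum(),r)
t=m&(abs(X[...,2]-.041)<.003);c=cv2.minEnclosingCircle((X[t][:,:2]*1000).astype(np.float32));print("flange",t.sum(),c)
t=m&(X[...,2]>.014)&(X[...,2]<.022);print("tray",cv2.minAreaRect((X[t][:,:2]*1000).astype(np.float32)))
go(r[0][0]/1e3,r[0][1]/1e3,.120,60)
E
```

```text
bar [0.52521383 0.34069884 0.07999846] 992 ((525.646484375, 340.5325012207031), (14.447980880737305, 43.99624252319336), 61.406986236572266)
flange 2138 ((525.4767456054688, 340.4571838378906), 29.01734161376953)
tray ((546.4844970703125, 361.834228515625), (69.10881805419922, 136.7001953125), 44.696754455566406)
pos [0.5683 0.3096 0.2166] yaw 59.5 tiltz [-0.001 -0.002 -1.   ] q7 0.36 t 16.3
travel [5.24 0.53 9.66] rot [-0.02 -0.   -0.06]
```

```bash
python3 -m crank '[{"fingers":1,"travel":[5.24,0.53,0],"rot":[0,0,-0.24]},{"fingers":1,"travel":[5.24,0.53,2],"rot":[0,0,-0.24]},{"fingers":1,"travel":[5.24,0.53,6],"rot":[0,0,-0.24]},{"fingers":1,"travel":[5.24,0.53,9.5],"rot":[0,0,-0.24]},{"fingers":1,"travel":[5.24,0.53,9.5],"rot":[0,0,-0.24]},{"fingers":1,"travel":[5.24,0.53,9.5],"rot":[0,0,-0.24]}]' >/dev/null
python3 - <<'E'
from h import *
go(.5256,.3405,.048,61.4)
E
```

```text
pos [0.5259 0.3417 0.1228] yaw 61.5 tiltz [-0.001 -0.001 -1.   ] q7 0.27 t 16.9
travel [-0.04 -0.11  7.48] rot [-0.01 -0.    0.01]
```

```bash
python3 -m crank '[{"fingers":1,"travel":[0,-0.1,2],"rot":[0,0,0]},{"fingers":1,"travel":[0,-0.1,4],"rot":[0,0,0]},{"fingers":1,"travel":[0,-0.1,6],"rot":[0,0,0]},{"fingers":1,"travel":[0,-0.1,7.2],"rot":[0,0,0]},{"fingers":1,"travel":[0,-0.1,7.2],"rot":[0,0,0]},{"fingers":1,"travel":[0,-0.1,7.2],"rot":[0,0,0]}]' >/dev/null
python3 - <<'E'
from h import *
go(.5256,.3405,.047,61.4)
E
```

```text
pos [0.5261 0.3429 0.0522] yaw 61.6 tiltz [ 0.002  0.001 -1.   ] q7 0.24 t 17.5
travel [-0.07 -0.23  0.52] rot [0.01 0.01 0.02]
```

```bash
python3 -m crank '[{"fingers":1,"travel":[-0.07,-0.23,0.5],"rot":[0,0,0]},{"fingers":1,"travel":[-0.07,-0.23,0.5],"rot":[0,0,0]},{"fingers":0,"travel":[-0.07,-0.23,0.5],"rot":[0,0,0]},{"fingers":-0.5,"travel":[-0.07,-0.23,0.5],"rot":[0,0,0]},{"fingers":-0.5,"travel":[-0.07,-0.23,0.5],"rot":[0,0,0]},{"fingers":-0.5,"travel":[-0.07,-0.23,0.5],"rot":[0,0,0]},{"fingers":-0.5,"travel":[-0.07,-0.23,0.5],"rot":[0,0,0]},{"fingers":-0.5,"travel":[-0.07,-0.23,0.5],"rot":[0,0,0]},{"fingers":-0.5,"travel":[-0.07,-0.23,0.5],"rot":[0,0,0]},{"fingers":-0.5,"travel":[-0.07,-0.23,0.5],"rot":[0,0,0]}]' 40
python3 - <<'E'
from h import *
go(.5256,.3405,.047,61.4)
E
```

```text
clock: 18.5
tool_pos: [0.5245, 0.34, 0.0457]
tool_rot: [0.246, 0.969, 0.0, -0.0]
ft_force: [-0.6, -0.4, 0.5]
width: 0.0325
grip_force: 0.0
pos [0.5245 0.34   0.0457] yaw 61.6 tiltz [-0.  0. -1.] q7 0.24 t 18.5
travel [-0.07  0.09 -0.13] rot [-0.   -0.    0.02]
```

```bash
python3 -m crank '[{"fingers":-0.5,"travel":[-0.07,0.09,-0.1],"rot":[0,0,0]},{"fingers":-1,"travel":[-0.07,0.09,-0.1],"rot":[0,0,0]},{"fingers":-1,"travel":[-0.07,0.09,-0.1],"rot":[0,0,0]},{"fingers":-1,"travel":[-0.07,0.09,-0.1],"rot":[0,0,0]},{"fingers":-1,"travel":[-0.07,0.09,-0.1],"rot":[0,0,0]},{"fingers":-1,"travel":[-0.07,0.09,-0.1],"rot":[0,0,0]},{"fingers":-1,"travel":[-0.07,0.09,-0.1],"rot":[0,0,0]}]' 40
python3 - <<'E'
from h import *
go(.6012,.0284,.18,79)
E
```

```text
clock: 19.2
tool_pos: [0.5257, 0.3406, 0.0468]
tool_rot: [0.246, 0.969, 0.0, 0.0]
ft_force: [0.1, 0.7, 0.9]
width: 0.0137
grip_force: 40.0
pos [0.5257 0.3406 0.0468] yaw 61.6 tiltz [ 0.  0. -1.] q7 0.24 t 19.2
travel [-21.5  -23.86 -13.32] rot [ 0.    0.   -2.18]
```

```bash
python3 -m crank '[{"fingers":-1,"travel":[0,0,-3],"rot":[0,0,0]},{"fingers":-1,"travel":[0,0,-6],"rot":[0,0,0]},{"fingers":-1,"travel":[0,0,-9],"rot":[0,0,0]},{"fingers":-1,"travel":[0,0,-12],"rot":[0,0,0]},{"fingers":-1,"travel":[-5,-6,-13],"rot":[0,0,-1]},{"fingers":-1,"travel":[-10,-12,-13],"rot":[0,0,-2]},{"fingers":-1,"travel":[-16,-18,-13],"rot":[0,0,-2.18]},{"fingers":-1,"travel":[-21.5,-23.9,-13],"rot":[0,0,-2.18]},{"fingers":-1,"travel":[-21.5,-23.9,-13],"rot":[0,0,-2.18]},{"fingers":-1,"travel":[-21.5,-23.9,-13],"rot":[0,0,-2.18]},{"fingers":-1,"travel":[-21.5,-23.9,-13],"rot":[0,0,-2.18]},{"fingers":-1,"travel":[-21.5,-23.9,-13],"rot":[0,0,-2.18]}]'
python3 - <<'E'
from h import *
def circ(P):
    A=np.c_[2*P,np.ones(len(P))];s=np.linalg.lstsq(A,(P**2).sum(1),rcond=None)[0];return s[:2],np.sqrt(s[2]+s[:2]@s[:2])
for n,C in(("w1",W),("w4",W),("w5",W),("w2",W),("scene0",V),("side0",V)):
    v=C(n if C is W else n+".npz");X=v.X;d=np.hypot(X[...,0]-.601,X[...,1]-.028)
    t=(d<.04)&(abs(X[...,2]-.076)<.0022)&(v.d>0);P=X[t][:,:2]
    if t.sum()<50: print(n,t.sum());continue
    h=cv2.convexHull((P*1000).astype(np.float32))[:,0]; print(n,"collar",t.sum(),cv2.minEnclosingCircle((P*1000).astype(np.float32)))
    near=(abs(X[...,0]-.59)<.13)&(abs(X[...,1]+.015)<.13)&(v.d>0)&(abs(X[...,2]-.07)<.0022)
    print("  top",cv2.minAreaRect((X[near][:,:2]*1000).astype(np.float32)))
    if n=="w1":
        # notches: depth holes just outside bore
        rr=(d>.021)&(d<.0262)&(X[...,2]<.072)&(v.d>0);c=X[rr];print("  notch pts",rr.sum())
        for s in(1,-1):
            q=c[s*(c[:,0]-.601)>0]
            if len(q): print("   ",q.mean(0),np.degrees(np.arctan2(q[:,1].mean()-.0284,q[:,0].mean()-.6012)))
go(.6005,.0285,.132,79)
E
```

```text
clock: 20.4
tool_pos: [0.6013, 0.0212, 0.1761]
tool_rot: [0.1, 0.995, -0.002, -0.0]
ft_force: [0.5, 0.0, -0.9]
width: 0.0141
grip_force: 40.0
w1 collar 3132 ((601.1353149414062, 28.721582412719727), 34.53676986694336)
  top ((593.03662109375, -15.421142578125), (201.07566833496094, 192.41200256347656), 78.74420166015625)
  notch pts 269
    [0.6178089  0.03604909 0.02664064] 24.7280513991366
    [0.58735144 0.04458018 0.02233342] 130.5601147098734
w4 collar 282 ((592.419677734375, 26.386165618896484), 29.768287658691406)
  top ((538.4332275390625, -25.666160583496094), (164.06858825683594, 93.99979400634766), 80.681640625)
w5 0
w2 collar 555 ((602.0560913085938, 26.4583797454834), 34.928863525390625)
  top ((567.4913940429688, -17.33478546142578), (193.36175537109375, 148.58822631835938), 80.51795959472656)
scene0 collar 416 ((602.7633666992188, 30.02786636352539), 36.354488372802734)
  top ((618.1468505859375, -18.686798095703125), (202.11306762695312, 246.77243041992188), 78.75990295410156)
side0 collar 383 ((599.574462890625, 27.364036560058594), 35.71515655517578)
  top ((615.0269775390625, -21.149322509765625), (204.21205139160156, 241.36727905273438), 78.59502410888672)
pos [0.6013 0.0212 0.1761] yaw 78.5 tiltz [-0.001 -0.003 -1.   ] q7 1.14 t 20.4
travel [0.22 0.71 4.4 ] rot [-0.02 -0.   -0.06]
```

```bash
python3 -m crank '[{"fingers":-1,"travel":[0.15,0.72,2],"rot":[0,0,-0.03]},{"fingers":-1,"travel":[0.15,0.72,4],"rot":[0,0,-0.03]},{"fingers":-1,"travel":[0.15,0.72,4.2],"rot":[0,0,-0.03]},{"fingers":-1,"travel":[0.15,0.72,4.2],"rot":[0,0,-0.03]},{"fingers":-1,"travel":[0.15,0.72,4.2],"rot":[0,0,-0.03]}]' >/dev/null
python3 - <<'E'
from h import *
go(.6011,.0287,.122,78.75)
wrist("w6");v=W("w6");X=v.X
i=v.pix([.6011,.0287,.076]).astype(int);print(i)
big=cv2.resize(v.im[i[1]-90:i[1]+60,i[0]-100:i[0]+100],(800,600),interpolation=cv2.INTER_CUBIC)
cv2.imwrite("pics/w6o.png",big[:,:,::-1])
E
```

```text
pos [0.6013 0.0359 0.1356] yaw 79.3 tiltz [ 0.001  0.    -1.   ] q7 1.11 t 20.9
travel [-0.11 -0.71  1.36] rot [0.   0.01 0.07]
[308 264]
```

View pics/w6o.png

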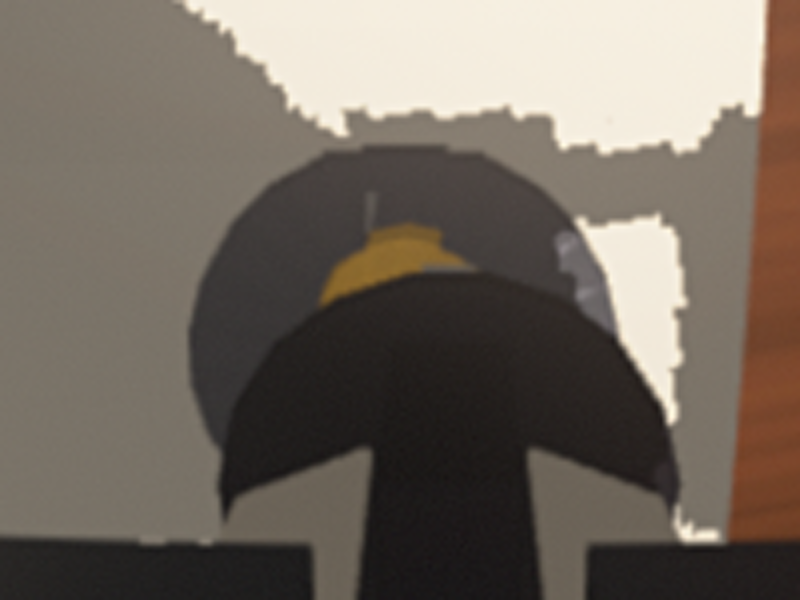

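```bash
python3 -m crank '[{"fingers":-1,"travel":[-0.1,-0.71,0],"rot":[0,0,0.06]},{"fingers":-1,"travel":[-0.1,-0.71,0],"rot":[0,0,0.06]},{"fingers":-1,"travel":[-0.1,-0.71,0.5],"rot":[0,0,0.06]},{"fingers":-1,"travel":[-0.1,-0.71,0.8],"rot":[0,0,0.06]},{"fingers":-1,"travel":[-0.1,-0.71,0.8],"rot":[0,0,0.06]},{"fingers":-1,"travel":[-0.1,-0.71,0.8],"rot":[0,0,0.06]},{"fingers":-1,"travel":[-0.1,-0.71,0.8],"rot":[0,0,0.06]},{"fingers":-1,"travel":[-0.1,-0.71,0.8],"rot":[0,0,0.06]}]' >/dev/null
python3 - <<'E'
from h import *
go(.6011,.0287,.110,78.75)
E
```

```text
pos [0.6006 0.0283 0.1268] yaw 78.8 tiltz [ 0.  0. -1.] q7 1.11 t 21.75
travel [-0.04  0.05  1.68] rot [0. 0. 0.]
```

```bash
python3 -m crank '[{"fingers":-1,"travel":[-0.04,0.04,0.5],"rot":[0,0,0]},{"fingers":-1,"travel":[-0.04,0.04,1],"rot":[0,0,0]},{"fingers":-1,"travel":[-0.04,0.04,1.4],"rot":[0,0,0]},{"fingers":-1,"travel":[-0.04,0.04,1.6],"rot":[0,0,0]},{"fingers":-1,"travel":[-0.04,0.04,1.6],"rot":[0,0,0]},{"fingers":-1,"travel":[-0.04,0.04,1.6],"rot":[0,0,0]}]'
python3 - <<'E'
from h import *
go(.6011,.0287,.110,78.75)
E
```

```text
clock: 22.35
tool_pos: [0.601, 0.0285, 0.1107]
tool_rot: [0.098, 0.995, 0.0, -0.0]
ft_force: [0.8, 0.3, -1.7]
width: 0.0141
grip_force: 40.0
pos [0.601  0.0285 0.1107] yaw 78.8 tiltz [-0.  0. -1.] q7 1.1 t 22.35
travel [-0.01  0.02  0.07] rot [ 0. -0.  0.]
```

```bash
python3 -m crank '[{"fingers":-1,"travel":[0,0.02,0.3],"rot":[0,0,0]},{"fingers":-1,"travel":[0,0.02,0.6],"rot":[0,0,0]},{"fingers":-1,"travel":[0,0.02,0.8],"rot":[0,0,0]},{"fingers":-1,"travel":[0,0.02,1],"rot":[0,0,0]},{"fingers":-1,"travel":[0,0.02,1],"rot":[0,0,0]}]'
python3 -m crank '[{"fingers":-1,"travel":[0,0,0.3],"rot":[0,0,0]},{"fingers":-1,"travel":[0,0,0.5],"rot":[0,0,0]},{"fingers":-1,"travel":[0,0,0.7],"rot":[0,0,0]},{"fingers":-1,"travel":[0,0,0.7],"rot":[0,0,0]}]'
```

```text
clock: 22.85
tool_pos: [0.6009, 0.0286, 0.1006]
tool_rot: [0.098, 0.995, -0.0, -0.0]
ft_force: [-1.1, -0.4, 1.4]
width: 0.0134
grip_force: 40.0
clock: 23.25
tool_pos: [0.6012, 0.0287, 0.0939]
tool_rot: [0.098, 0.995, 0.0, 0.0]
ft_force: [-1.9, -0.1, 5.1]
width: 0.014
grip_force: 40.0
```

```bash
python3 -m crank '[{"fingers":-1,"travel":[0,0,0.3],"rot":[0,0,0]},{"fingers":-1,"travel":[0,0,0.5],"rot":[0,0,0]},{"fingers":-1,"travel":[0,0,0.7],"rot":[0,0,0]},{"fingers":-1,"travel":[0,0,0.7],"rot":[0,0,0]},{"fingers":-1,"travel":[0,0,0.7],"rot":[0,0,0]}]' 60
python3 - <<'E'
from h import *
go(.6011,.0287,.087,78.75)
E
```

```text
clock: 23.75
tool_pos: [0.6014, 0.0286, 0.0888]
tool_rot: [0.098, 0.995, -0.0, 0.0]
ft_force: [-7.1, -1.6, 16.4]
width: 0.0136
grip_force: 60.0
pos [0.6014 0.0286 0.0888] yaw 78.8 tiltz [ 0.001 -0.001 -1.   ] q7 1.09 t 23.75
travel [0.03 0.   0.18] rot [-0.    0.01  0.  ]
```

```bash
python3 -m crank '[{"fingers":-1,"travel":[0,0,-0.03],"rot":[0,0,0.5]},{"fingers":-1,"travel":[0,0,-0.03],"rot":[0,0,1]},{"fingers":-1,"travel":[0,0,-0.03],"rot":[0,0,1.5]},{"fingers":-1,"travel":[0,0,-0.03],"rot":[0,0,2]},{"fingers":-1,"travel":[0,0,-0.03],"rot":[0,0,2.5]},{"fingers":-1,"travel":[0,0,-0.03],"rot":[0,0,3]},{"fingers":-1,"travel":[0,0,-0.03],"rot":[0,0,3.5]},{"fingers":-1,"travel":[0,0,-0.03],"rot":[0,0,4]},{"fingers":-1,"travel":[0,0,-0.03],"rot":[0,0,4.5]},{"fingers":-1,"travel":[0,0,-0.03],"rot":[0,0,5]},{"fingers":-1,"travel":[0,0,-0.03],"rot":[0,0,5]}]'
python3 - <<'E'
from h import *
from station import ctrl
go(.6011,.0287,.088,78.75);print(ctrl.get_state()["ft_torque"])
E
```

```text
clock: 24.85
tool_pos: [0.6029, 0.0283, 0.0888]
tool_rot: [0.433, 0.901, 0.001, 0.002]
ft_force: [0.3, -2.2, 10.7]
width: 0.0138
grip_force: 60.0
pos [0.6029 0.0283 0.0888] yaw 38.6 tiltz [ 0.004 -0.    -1.   ] q7 0.49 t 24.85
travel [ 0.14 -0.12  0.08] rot [ 0.01  0.03 -5.01]
[-0.33595765  0.31640155 -0.02977003]
```

```bash
python3 -m crank '[{"fingers":-1,"travel":[0.05,-0.05,0],"rot":[0,0.02,0.5]},{"fingers":-1,"travel":[0.1,-0.08,0],"rot":[0,0.02,1]},{"fingers":-1,"travel":[0.1,-0.08,0],"rot":[0,0.02,1.5]},{"fingers":-1,"travel":[0.1,-0.08,0],"rot":[0,0.02,2]},{"fingers":-1,"travel":[0.1,-0.08,0],"rot":[0,0.02,2.5]},{"fingers":-1,"travel":[0.1,-0.08,0],"rot":[0,0.02,3]},{"fingers":-1,"travel":[0.1,-0.08,0],"rot":[0,0.02,3.5]},{"fingers":-1,"travel":[0.1,-0.08,0],"rot":[0,0.02,4]},{"fingers":-1,"travel":[0.1,-0.08,0],"rot":[0,0.02,4.5]},{"fingers":-1,"travel":[0.1,-0.08,0],"rot":[0,0.02,4.8]},{"fingers":-1,"travel":[0.1,-0.08,0],"rot":[0,0.02,4.8]}]'
python3 - <<'E'
from h import *
from station import ctrl
go(.6011,.0287,.088,-2.25);print(ctrl.get_state()["ft_torque"])
E
```

```text
clock: 25.95
tool_pos: [0.6021, 0.0286, 0.0888]
tool_rot: [0.705, 0.709, 0.002, 0.001]
ft_force: [0.9, -0.9, 9.5]
width: 0.0137
grip_force: 60.0
pos [0.6021 0.0286 0.0888] yaw 0.3 tiltz [ 0.004  0.002 -1.   ] q7 -0.08 t 25.95
travel [ 0.01 -0.1   0.08] rot [ 0.03 -0.02  0.32]
[-0.41908959  0.04419969 -0.06149421]
```

```bash
python3 -m crank '[{"fingers":-1,"travel":[0,0,0.05],"rot":[0,0,0.2]},{"fingers":-1,"travel":[0,0,0.05],"rot":[0,0,0.4]},{"fingers":-1,"travel":[0,0,0.05],"rot":[0,0,0.6]},{"fingers":-1,"travel":[0,0,0.05],"rot":[0,0,0.6]},{"fingers":-1,"travel":[0,0,0.05],"rot":[0,0,0.6]}]'
python3 - <<'E'
from h import *
from station import ctrl
go(.6011,.0287,.088,-2.25);print(ctrl.get_state()["ft_torque"])
E
```

```text
clock: 26.45
tool_pos: [0.6013, 0.0288, 0.0888]
tool_rot: [0.734, 0.68, 0.002, -0.0]
ft_force: [-2.3, -1.4, 13.7]
width: 0.0134
grip_force: 60.0
pos [0.6013 0.0288 0.0888] yaw -4.4 tiltz [ 0.002  0.002 -1.   ] q7 -0.15 t 26.45
travel [-0.02 -0.02  0.08] rot [ 0.02 -0.02 -0.27]
[-0.39709409  0.85305351  0.27187275]
```

```bash
python3 -m crank '[{"fingers":-1,"travel":[0,0,0.05],"rot":[0,0,0.2]},{"fingers":-1,"travel":[0,0,0.08],"rot":[0,0,0.3]},{"fingers":-1,"travel":[0,0,0.08],"rot":[0,0,0.3]},{"fingers":-1,"travel":[0,0,0.08],"rot":[0,0,0.3]}]'
python3 - <<'E'
from h import *
from station import ctrl
go(.6011,.0287,.088,-2.25);print(ctrl.get_state()["ft_torque"])
o=np.zeros((600,800,3),np.uint8)
a,_=ctrl.grab_frame("scene");b,_=ctrl.grab_frame("side")
o[:300,:400]=cv2.resize(a,(400,300));o[:300,400:]=cv2.resize(b,(400,300))
o[300:,:400]=cv2.resize(a[190:280,290:410],(400,300),interpolation=cv2.INTER_CUBIC);o[300:,400:]=cv2.resize(b[160:250,295:415],(400,300),interpolation=cv2.INTER_CUBIC)
cv2.imwrite("pics/fin.png",o[:,:,::-1])
E
```

```text
clock: 26.85
tool_pos: [0.6013, 0.0288, 0.0887]
tool_rot: [0.747, 0.665, 0.002, 0.0]
ft_force: [-5.8, -1.9, 20.4]
width: 0.014
grip_force: 60.5
pos [0.6013 0.0288 0.0887] yaw -6.7 tiltz [ 0.002  0.002 -1.   ] q7 -0.19 t 26.85
travel [-0.02 -0.02  0.07] rot [ 0.02 -0.01 -0.55]
[-0.50490809  1.31529521  0.90883709]
```

View pics/fin.png

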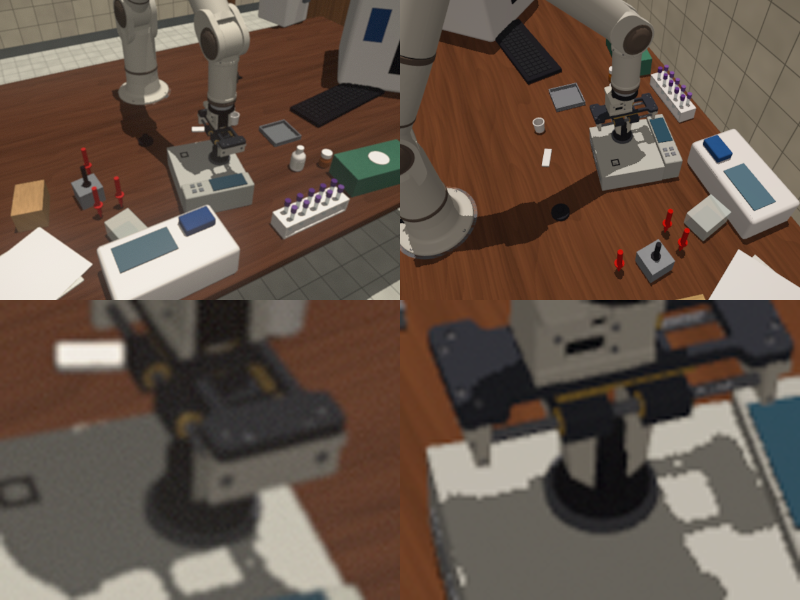

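The last picture shows the flange flush on the collar with the bar turned. The stylus stands in its stand (side view about (657,250)) and everything else is in place. The arm is still pushing with about 20 N and 0.9 N m against the stop.

```bash
python3 -c "
from station import ctrl
print(ctrl.job_done())"
```

```text
the job is handed in; nothing more can be done
None
```

I handed the job in at about 27 s: the service button was pressed to its stop, the stylus is back upright in its stand, and the lamp cartridge is seated, twisted clockwise to the stop and still gripped and held home. No verdict came back, so I can't say how it was judged.

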